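# Fit the loose knob to the gas control and hold it pressed in

### The arm

A 6-joint arm with a two-finger parallel gripper is mounted at the origin on a cart in front of the work surface, level with it; the furniture and walls round the work are solid. World frame = base frame: x ahead of the robot, y to its left, z up, the work surface at z = 0. Lengths are in m, angles in rad, forces in N, time in s.
With the tool pointing down it reaches from about 0.325 to 0.925 m from the base axis. Payload 3.1 kg.
Tool frame: the origin (TCP) lies between the finger pads; the fingertips stand 17 mm ahead of it and the grasp point (between the pads) lies 2 mm behind it; z points along the fingers, y is the line along which they close (so a half turn about z gives the same grasp; the last joint's range is limited). The gripper opens to 85 mm and grips with 20 to 120 N. Pads are 22 mm wide; open, the fingers measure 114 mm over their backs; the gripper's body (76 mm by 85 mm) begins 54 mm behind the grasp point. The pads swing forward as they close: fully open they stand 13 mm farther back than shut.
Start: joints at [1.14, 0.217, 1.613, -0, 1.311, -0.112], TCP at [0.196, 0.594, 0.248] pointing down, gripper open.
Joint ranges: [-2.75, 2.75], [-0.78, 2.1], [0.31, 2.55], [-1.13, 4.27], [0.13, 2.63], [-2.58, 2.58]. Speed limits (rad/s): [2.79, 2.79, 3.14, 3.14, 3.14, 3.14].

### API

Orientations are given as a rotation vector (axis times angle).
In Python, from rig import sense, imaging, ticket gives the robot as it stands.
- The arm moves only by the shell command python3 -m creep 'ROWS'. ROWS is JSON, a list that holds one entry, the list of rows, each a list of 7 numbers: the turn, a rotation vector about the tool's x, y, z in rad, then the shift along the tool's x, y, z in mm, then the opening, from 0 (shut) to 1 (fully open). A call has 1 to 8 rows; each row shifts and turns the commanded pose from where the row before left it, along the tool's axes as they then stand; what a row does not reach is not made up. A row lasts 1/8 s, in which the tool goes at most 62.5 mm and 10.7 degrees, less where a joint would pass 70% of its speed; a pose out of reach is approached as far as the arm can. A call with a gripper value outside its range is refused whole. The fingers move at their own pace and stop on an object; the grip force is fixed at half the most. Time passes only in rows, so rows that do not move let the fingers close. It gives the time, the measured TCP pose, the force, the opening and the grip force at its end, in the units of the state.
- sense(): the state, without advancing time (a new reading comes with each control period).
- imaging.snapshot(name): name is "scene" or "top" or "wrist"; returns a dict with "image" (400x640x3 uint8, red, green, blue), "K" (3x3 intrinsics, pixels), "view" (4x4, takes a point from world to camera coordinates). Camera axes: x right, y down, z forward; pixel columns grow to the right and rows downward; lengths in m; the calibration is good to about 2 mm. A picture is of the moment at which its call begins. There is no depth.
- ticket.job_done(): hands the job in; it is judged then, once.
The state is a dict: "time_s": time; "joint_pos": joint angles; "qd": joint speeds; "joint_efforts": joint torques, N m; "ee_pos": TCP position; "eef_rot": TCP orientation; "wrist_force": force on the tool from outside, world axes, zero at the start; "wrist_torque": the same for the moment, N m; "width": finger opening in m; "finger_force": force on a finger pad.
Only numpy, scipy, OpenCV 4.12 (cv2) and the standard library are available. Lean on these libraries where they do the work, as an engineer would, in place of code of your own. Each camera call takes 0.05 s, during which the arm holds its last target. There are 200 camera calls.

### The job

The red control knob has come off the white gas control unit. Turn it so that its flat matches the flat on the unit's bare D-shaped spindle (the white line on the knob above the white mark on the spindle's black flange), push it fully home on the spindle, then press it in against its spring all the way and finish like that: your fingers still on the knob, keeping it pressed in, not letting go. Leave the bottle, vial, beaker and carton that stand about where they are.

Things in the scene. Friction and masses are not known exactly. Their poses are not given: they have to be found in the camera images.
- knob: Loose red round knob, 42 mm in diameter (44 over the flutes), 36 mm high, 42 to 84 g, standing on the bench open end down. Origin: centre of its underside; z up its axis; x toward the white line on its black-capped top and down its side. A D-shaped blind bore opens at the underside: 18 mm deep, round part 17.6 mm in diameter, its flat on the +x side, 4.8 mm from the axis. Solid above.
- spindle_top (a point): Centre of the top of the bare upright steel D-spindle on the gas unit, 94 mm above the bench at rest; sinks when pressed. z up; x toward the spindle's flat (4 mm from the axis) and the white mark on its black flange. Shaft 16 mm in diameter, top chamfer 2 mm high, 1.5 mm inward; the D is 23 mm long, down to the 68 mm flange. A knob fits with x along this x within 0.1 rad, 0.8 mm clearance.
- spindle (a joint): Turn of the spindle about vertical, rad, counterclockwise from above, relative to the unit; stiff to turn by hand (0.12 N m of friction); limits +-1.5.
- plunger (a joint): How far the spindle is pressed in, m: 0 at rest, 0.006 at the stop. Spring: 4 N to start moving, 10 N at the stop; it springs back when let go.
- knob_bore (a point): Centre of the ceiling of the knob's bore, on its axis, 18 mm above its underside; axes as the knob's. Fully home, it rests on the spindle's top and the knob's underside is 18 mm below that top, clear of the flange.
- knob_line (a point): Outer end of the white line on the knob: at its top rim, 21 mm from the axis along the knob's x, 36 mm above the underside.
- gas_unit: The white gas control unit, fixed to the bench: 120 (x) x 140 (y) mm, flat grey top 60 mm above the bench, brass hose barbs at the back (+x, reaching 88 mm from the origin). Origin: centre of its underside. The spindle's axis is 10 mm from it toward -x.
- amber_bottle: Bystander: square amber glass bottle, 43x43x84 mm, origin under its centre.
- blue_vial: Bystander: small brown and white vial with a blue top, 28 mm in diameter, 60 mm high, origin under its centre.
- small_beaker: Bystander: small clear beaker, 52x55x69 mm, origin under its centre.
- blue_carton: Bystander: blue carton lying flat, 43x106x23 mm, origin under its centre.
Mind the look-alikes: they are no part of the job. There is more than one size of the knob; the one meant has the size given above.

How it is judged:
By the outcome, as a careful person would: the job done as asked, in the order asked, and still so for the second after the job is handed in, while the arm keeps its last pose, push and grip.
It also fails if it takes over 42 s, if anything falls off the work surface, if the arm or the gripper's body presses on something with over 40 N, if the wrist force passes 120 N, or if a joint passes its speed limit or range.

## Working session

There is one attempt and no reset: what is moved stays moved. The work goes in short steps, Python scripts to look and compute and a shell command to move; the robot and the scene stay as the last step left them, time stands still between calls to the robot, and variables do not carry over. Pictures are saved under pics/ and viewed, at most 10 in all, crops included, and the job is handed in when it is done.

```bash
mkdir -p pics
python3 - <<'E'
from rig import sense, imaging
import cv2,pickle
s=sense();print({k:s[k] for k in('time_s','ee_pos','eef_rot','width','wrist_force')})
d={}
for n in("top","scene"):
    d[n]=imaging.snapshot(n); cv2.imwrite(f'pics/{n}0.png',d[n]['image'][:,:,::-1]); print(d[n]['K'],d[n]['view'])
pickle.dump(d,open('d0.pkl','wb'))
E
```

```text
{'time_s': 0.0, 'ee_pos': array([0.19554307, 0.59279951, 0.24695599]), 'eef_rot': array([-0.49849498, -3.10113999,  0.00366035]), 'width': 0.08568606872227588, 'wrist_force': array([-0.21350526, -0.51959976,  0.45317816])}
[[483.4772152    0.         315.3060063 ]
 [  0.         483.4772152  194.90457541]
 [  0.           0.           1.        ]] [[-0.01350528 -0.99984118  0.01162892 -0.03754172]
 [-0.98399525  0.01122281 -0.17784095  0.59569036]
 [ 0.1776822  -0.01384459 -0.98399053  1.39044373]
 [ 0.          0.          0.          1.        ]]
[[510.12855071   0.         311.79660429]
 [  0.         510.12855071 195.02401406]
 [  0.           0.           1.        ]] [[ 0.75148633 -0.65949992 -0.01811531 -0.45216732]
 [-0.38319442 -0.41396118 -0.82571071  0.25913669]
 [ 0.53705711  0.62745199 -0.56380285  1.12030131]
 [ 0.          0.          0.          1.        ]]
```

View pics/top0.png

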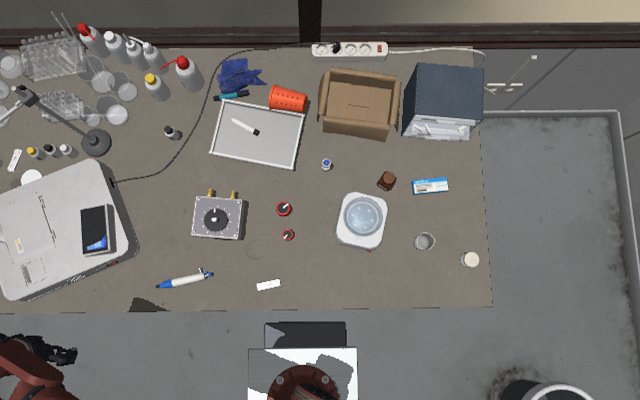

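View pics/scene0.png

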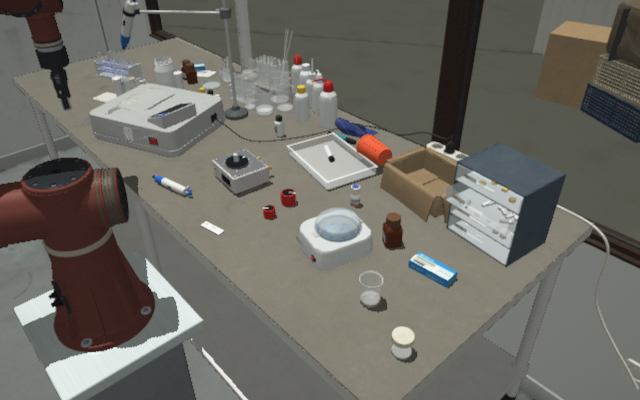

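The top view shows two red knobs, at (284,209) and (288,235). The upper one is larger and looks like the 42 mm knob. The gas unit is at (217,217). I'll enlarge both to confirm.

```bash
cat > h.py <<'E'
import numpy as np
def ray(d,u,v,z):
    V=d['view'];R=V[:3,:3];c=-R.T@V[:3,3]
    r=R.T@np.linalg.inv(d['K'])@[u,v,1]
    return c+r*(z-c[2])/r[2]
def proj(d,p):
    q=d['K']@(d['view'][:3,:3]@np.asarray(p)+d['view'][:3,3]);return q[:2]/q[2]
E
python3 - <<'E'
import cv2,pickle,numpy as np
d=pickle.load(open('d0.pkl','rb'))
a=d['top']['image'][180:250,185:305]
b=d['scene']['image'][140:230,205:305]
cv2.imwrite('pics/c0.png',np.vstack([cv2.resize(a,None,fx=6,fy=6,interpolation=2)])[:,:,::-1])
cv2.imwrite('pics/c1.png',cv2.resize(b,None,fx=6,fy=6,interpolation=2)[:,:,::-1])
E
```

```text
(no output)
```

View pics/c0.png

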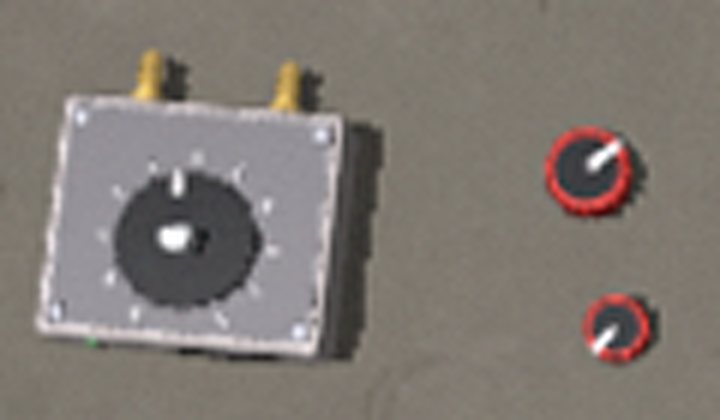

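The two candidates in the crop are the knob at (588,170), about 14.3 px across or 43 mm, and the one at (617,328), about 11 px or 33 mm. The first fits the 42–44 mm description. The knob's line runs up and to the right, ending at (617,146). The flange is centred at (187,240) with its mark at (178,183), and the spindle top is at about (175,238).

Run:
```python
import pickle,numpy as np
from h import *
d=pickle.load(open('d0.pkl','rb'))['top']
f=lambda x,y,z:ray(d,(x+.5)/6-.5+185,(y+.5)/6-.5+180,z)
k=f(588,170,.036);e=f(617,146,.036)
print('knob',k,'line',e,np.linalg.norm(e-k),np.arctan2(*(e-k)[1::-1]))
c=f(187,240,.068);m=f(178,183,.068);t=f(175,238,.094)
print('flange',c,'mark',m,np.linalg.norm(m-c),np.arctan2(*(m-c)[1::-1]),'top',t)
q=[f(*p,.06) for p in((72,97),(342,118),(312,353),(40,330))];print(q)
c=sum(q)/4;x=(q[0]+q[1]-q[2]-q[3]);x/=np.linalg.norm(x);print(c,'yaw',np.arctan2(x[1],x[0]),'axis',c-.01*x)
```

```text
knob [0.55972416 0.05371744 0.036     ] line [0.57173672 0.03915468 0.036     ] 0.018877913766965203 -0.881066323991709
flange [0.52261152 0.24718412 0.068     ] mark [0.55072724 0.2522186  0.068     ] 0.028562907494386957 0.17718504848246272 top [0.52024189 0.24789915 0.094     ]
[array([0.59549071, 0.30704057, 0.06      ]), array([0.5834311 , 0.17376294, 0.06      ]), array([0.46753099, 0.18676407, 0.06      ]), array([0.4803794 , 0.31911338, 0.06      ])]
[0.53170805 0.24667024 0.06      ] yaw -0.10811656338105345 axis [0.52176644 0.2477493  0.06      ]
```

View pics/c1.png

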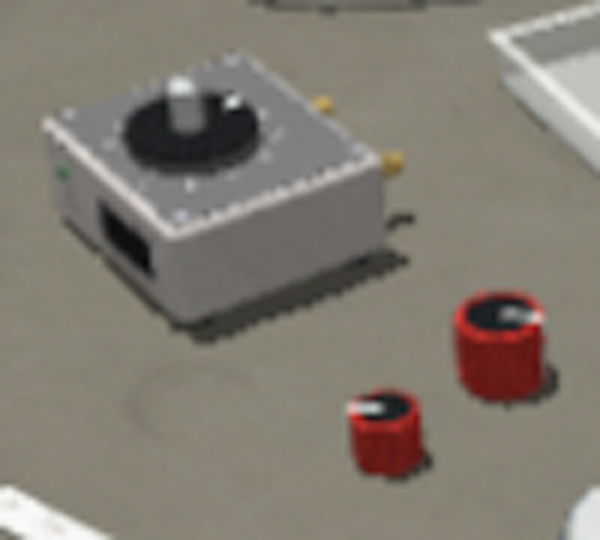

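The oblique view agrees: the large knob is at (500,345), the flange mark at (232,102) and the spindle at (185,105). First I'll move over the unit for a close wrist view.

```bash
python3 -m creep '[[[0,0,0,-49.5,-29,-2,1],[0,0,0,-49.5,-29,-2,1],[0,0,0,-49.5,-29,-2,1],[0,0,0,-49.5,-29,-2,1],[0,0,0,-49.5,-29,-2,1],[0,0,0,-49.5,-29,-2,1],[0,0,0,-49.5,-29,-2,1],[0,0,0,-49.5,-29,-2,1]]]'
python3 -m creep '[[[0,0,0,0,0,0,1],[0,0,0,0,0,0,1]]]'
python3 - <<'E'
from rig import sense, imaging
import cv2,pickle
from h import *
s=sense();print(s['time_s'],s['joint_pos'],s['eef_rot'],s['wrist_force'])
w=imaging.snapshot('wrist');pickle.dump(w,open('w1.pkl','wb'));cv2.imwrite('pics/w1.png',w['image'][:,:,::-1])
print('top',proj(w,[.521,.248,.094]),'flange',proj(w,[.521,.248,.068]),'knob',proj(w,[.56,.054,.036]))
E
```

```text
time_s: 1.1
ee_pos: [0.4999, 0.2475, 0.2639]
eef_rot: [-0.499, -3.101, 0.0]
wrist_force: [0.6, -0.2, 0.7]
width: 0.0854
finger_force: 0.0
time_s: 1.35
ee_pos: [0.4987, 0.249, 0.2637]
eef_rot: [-0.5, -3.1, 0.0]
wrist_force: [-0.7, -0.6, 0.0]
width: 0.0854
finger_force: 0.0
1.35 [ 3.36878665e-01  6.16873831e-02  1.75798706e+00  7.45650704e-04
  1.32347674e+00 -9.14434046e-01] [-4.99723178e-01 -3.09985655e+00  1.68090841e-04] [-0.68224386 -0.64707093  0.01446307]
top [328.78147737 202.6606128 ] flange [328.37005814 194.2720852 ] knob [181.95405101 265.21978404]
```

View pics/w1.png

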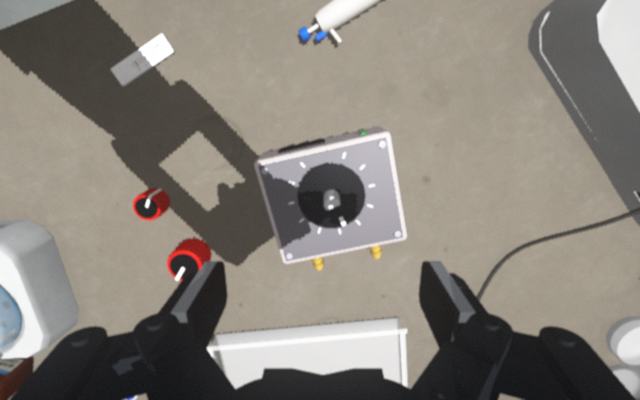

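The wrist view shows the flange centred at about (331,195), close to the predicted (328,194), and its mark at (343,222). The large knob is at (188,260) with its line end at (180,277). I'll enlarge both.

Run:
```python
import cv2,pickle,numpy as np
w=pickle.load(open('w1.pkl','rb'))['image']
r=lambda y,x:cv2.resize(w[y:y+80,x:x+80],None,fx=5,fy=5,interpolation=cv2.INTER_CUBIC)
a=np.hstack([r(155,291),r(225,150)]);a=np.clip(a.astype(float)*1.5,0,255).astype('u1')
cv2.imwrite('pics/c2.png',a[:,:,::-1])
```

```text
(no output)
```

View pics/c2.png

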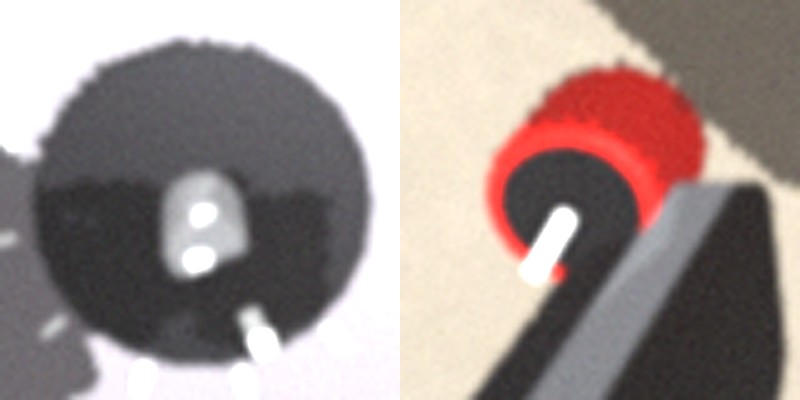

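In the enlarged crop the flange spans x 36–372 and y 40–363, so its centre is (204,201). The mark runs from (250,312) to (268,350). The spindle top is near (205,240), with its flat on the mark side. On the right, the knob's cap centre is about (570,205) and its line runs from (566,213) to (530,278).

Run:
```python
import pickle,numpy as np
from h import *
d=pickle.load(open('w1.pkl','rb'))
F=lambda x,y,z:ray(d,(x+.5)/5-.5+291,(y+.5)/5-.5+155,z)
K=lambda x,y,z:ray(d,(x-400+.5)/5-.5+150,(y+.5)/5-.5+225,z)
A=lambda v:np.arctan2(v[1],v[0])
c=F(204,201,.068)
print('flange',c,[A(F(*p,.068)-c) for p in((250,312),(268,350),(259,330))],A(F(268,350,.068)-F(250,312,.068)))
f=F(190,280,.094)-F(247,250,.094);print('flat normal',A([-f[1],f[0]]),'top',F(205,238,.094))
k=K(570,205,.036);print('knob',k,A(K(530,278,.036)-K(566,213,.036)),A(K(530,278,.036)-k),np.linalg.norm(K(530,278,.036)-k))
```

```text
flange [0.52247619 0.25070735 0.068     ] [np.float64(0.06420281972720564), np.float64(0.07654520697343697), np.float64(0.07396425585375371)] 0.11087432856342354
flat normal 0.19323646401768368 top [0.52138917 0.25061724 0.094     ]
knob [0.56106855 0.05562794 0.036     ] -0.8743598838324814 -0.8706222184288094 0.02315263271007651
```

```bash
python3 -m creep '[[[0,0,0,-20,-27.5,27,1],[0,0,0,-20,-27.5,27,1],[0,0,0,-20,-27.5,27,1],[0,0,0,-20,-27.5,27,1],[0,0,0,-20,-27.5,27,1],[0,0,0,-20,-27.5,27,1],[0,0,0,0,0,0,1],[0,0,0,0,0,0,1]]]'
python3 - <<'E'
from rig import sense, imaging
import cv2,pickle
from h import *
s=sense();print(s['time_s'],s['joint_pos'],s['eef_rot'],s['wrist_force'])
w=imaging.snapshot('wrist');pickle.dump(w,open('w2.pkl','wb'));cv2.imwrite('pics/w2.png',w['image'][:,:,::-1])
print('knob',proj(w,[.5605,.0547,.036]),proj(w,[.5605,.0547,.0]))
E
```

```text
time_s: 2.4
ee_pos: [0.5612, 0.0564, 0.1026]
eef_rot: [-0.496, -3.102, -0.001]
wrist_force: [0.2, 0.6, 0.0]
width: 0.0855
finger_force: 0.0
2.4 [-2.46267960e-02  2.58493346e-01  1.86198193e+00  7.64086381e-04
  1.02119481e+00 -1.27848420e+00] [-4.96358623e-01 -3.10196762e+00 -9.98010565e-04] [0.2108245  0.63644435 0.02225086]
knob [318.8188729  223.19654845] [319.38924154 204.01230961]
```

View pics/w2.png

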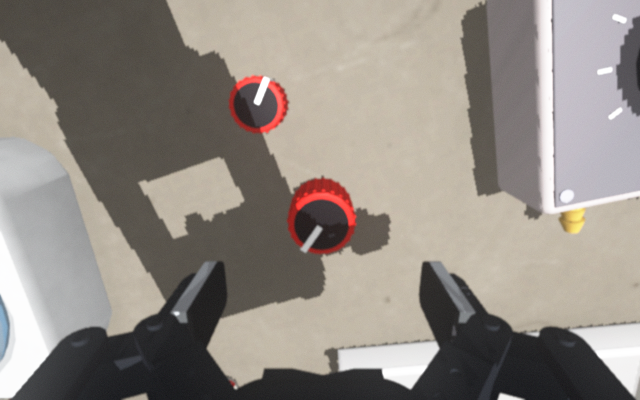

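The knob's top is centred at about (322,222), and its line runs from (320,229) to (304,250). The fingers straddle it.

Run:
```python
import pickle,numpy as np
from h import *
from scipy.spatial.transform import Rotation as R
d=pickle.load(open('w2.pkl','rb'))
A=lambda v:np.arctan2(v[1],v[0])
k=ray(d,322,222,.036);o=ray(d,304,250,.036);i=ray(d,320,229,.036)
print(k,A(o-k),A(o-i),np.linalg.norm(o-k))
r=R.from_rotvec([-.496,-3.102,-.001]);print(r.as_matrix().round(3), 'delta tool mm',1000*r.inv().apply(k-[.5612,.0564,k[2]]))
```

```text
[0.56035628 0.05680673 0.036     ] -0.8553940751336675 -0.9308345886012791 0.022204593942993612
[[-0.95   0.312 -0.   ]
 [ 0.312  0.95   0.001]
 [ 0.     0.001 -1.   ]] delta tool mm [9.28480619e-01 1.23363814e-01 3.39905627e-04]
```

```bash
python3 -m creep '[[[0,0,0,0.5,0,25,1],[0,0,0,0.5,0,25,1],[0,0,0,0,0,20,1],[0,0,0,0,0,10,1],[0,0,0,0,0,0,1],[0,0,0,0,0,0,0],[0,0,0,0,0,0,0],[0,0,0,0,0,0,0]]]'
python3 -m creep '[[[0,0,0,0,0,0,0],[0,0,0,0,0,0,0],[0,0,0,0,0,0,0],[0,0,0,0,0,0,0]]]'
```

```text
time_s: 3.45
ee_pos: [0.5617, 0.055, 0.0236]
eef_rot: [0.499, 3.099, 0.001]
wrist_force: [1.2, -0.3, 0.5]
width: 0.0408
finger_force: 60.4
time_s: 3.95
ee_pos: [0.5617, 0.055, 0.0234]
eef_rot: [0.498, 3.1, 0.0]
wrist_force: [-0.5, -0.1, 6.0]
width: 0.0406
finger_force: 61.1
```

```bash
python3 -m creep '[[[0,0,0,0,0,-30,0],[0,0,0,0,0,-45,0],[0,0,0,0,0,-45,0],[0,0,0,24.5,43,0,0],[0,0,0,24.5,43,0,0],[0,0,0,24.5,43,0,0],[0,0,0,24.5,43,0,0],[0,0,0,0,0,0,0]]]'
python3 -m creep '[[[0,0,-0.16,0,0,0,0],[0,0,-0.16,0,0,0,0],[0,0,-0.16,0,0,0,0],[0,0,-0.16,0,0,0,0],[0,0,-0.16,0,0,0,0],[0,0,-0.16,0,0,0,0],[0,0,0,0,0,0,0],[0,0,0,0,0,0,0]]]'
python3 - <<'E'
from rig import sense, imaging
import cv2,pickle
from h import *
s=sense();print(s['time_s'],s['joint_pos'],s['eef_rot'],s['wrist_force'],s['width'])
w=imaging.snapshot('wrist');pickle.dump(w,open('w3.pkl','wb'));cv2.imwrite('pics/w3.png',w['image'][:,:,::-1])
print(proj(w,[.5215,.2495,.094]),proj(w,[.5215,.2495,.068]))
E
```

```text
time_s: 4.95
ee_pos: [0.5197, 0.2519, 0.1416]
eef_rot: [-0.491, -3.101, -0.0]
wrist_force: [-1.3, -0.2, 0.2]
width: 0.0409
finger_force: 60.8
time_s: 5.95
ee_pos: [0.5213, 0.2484, 0.1419]
eef_rot: [0.985, -2.982, 0.0]
wrist_force: [0.3, 0.0, -0.8]
width: 0.0403
finger_force: 60.8
5.95 [ 3.23311562e-01  2.30915627e-01  1.81005035e+00 -2.83809394e-04
  1.10139201e+00 -1.88557642e+00] [ 9.85345960e-01 -2.98226362e+00  4.02536774e-04] [ 0.33363288  0.02000279 -0.7967534 ] 0.040320460272998494
[324.15447959 237.37220452] [324.00713293 220.19240141]
```

View pics/w3.png

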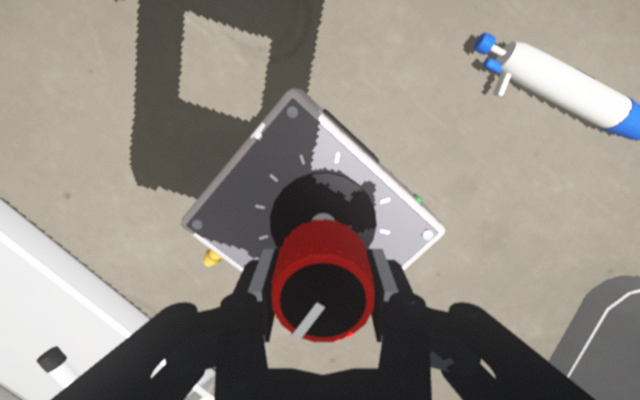

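The knob is held over the spindle. Its top centre is at about (322,297) and its line ends at (297,338). The flange appears centred at column 323, where it was predicted. I'll refine both angles numerically.

Run:
```python
import pickle,numpy as np,cv2
from h import *
A=lambda v:np.arctan2(v[1],v[0])
def flange(d,x,y,n,th,ux,uy):
    im=cv2.resize(d['image'][y:y+n,x:x+n],None,fx=8,fy=8,interpolation=cv2.INTER_CUBIC)
    g=cv2.cvtColor(im,cv2.COLOR_RGB2GRAY)
    m=cv2.morphologyEx((g<th).astype('u1'),cv2.MORPH_OPEN,np.ones((15,15)))
    cs=max(cv2.findContours(m,0,2)[0],key=cv2.contourArea)
    e=cv2.fitEllipse(cv2.convexHull(cs)); f=lambda p:ray(d,(p[0]+.5)/8-.5+x,(p[1]+.5)/8-.5+y,.068)
    c=f(e[0]); print('ellipse px',np.array(e[0])/8+[x,y],np.array(e[1])/8,'world',c)
    # mark: bright weight inside radius 19..28 mm near expected direction
    S=0;W=0
    for v in range(n*8):
        for u in range(n*8):
            p=f((u,v))-c;r=np.hypot(*p[:2])
            if .017<r<.0265 and abs(A(p)-.1)<.3:
                w=max(0,float(g[v,u])-th-10);S=S+w*p;W+=w
    print('mark',S/W*1000,A(S))
flange(pickle.load(open('w1.pkl','rb')),288,155,84,85,0,0)
flange(pickle.load(open('d0.pkl','rb'))['top'],198,200,38,95,0,0)
d=pickle.load(open('w3.pkl','rb'));z=.1545
k=ray(d,322,297,z);o=ray(d,297,338,z);i=ray(d,320,305,z)
print('knob',k,A(o-k),A(o-i),np.linalg.norm(o-k))
w1=pickle.load(open('w1.pkl','rb'))['image'];w3=d['image']
r=lambda w,y,x:cv2.resize(w[y:y+80,x:x+80],None,fx=5,fy=5,interpolation=cv2.INTER_CUBIC)
```

```text
ellipse px [319.04016876 202.57704163] [69.24596405 95.35604095] world [0.525816   0.23608959 0.068     ]
mark [25.87768057 -5.1039789   0.        ] -0.19473529586523927
ellipse px [216.24720573 220.1042366 ] [22.74430656 24.36960793] world [0.52236392 0.24700441 0.068     ]
mark [24.36088359  5.37802915  0.        ] 0.21727981951340733
knob [0.52019366 0.24720884 0.1545    ] 0.1552952299987365 0.10076562101041024 0.021943724193385798
```

Run:
```python
import pickle,numpy as np,cv2
from h import *
A=lambda v:np.arctan2(v[1],v[0])
def flange(d,x,y,n,th):
    im=cv2.resize(d['image'][y:y+n,x:x+n],None,fx=8,fy=8,interpolation=cv2.INTER_CUBIC)
    g=cv2.cvtColor(im,cv2.COLOR_RGB2GRAY)
    m=cv2.morphologyEx((g<th).astype('u1'),cv2.MORPH_OPEN,np.ones((15,15)))
    cs=max(cv2.findContours(m,0,2)[0],key=cv2.contourArea)
    e=cv2.fitEllipse(cv2.convexHull(cs)); f=lambda p:ray(d,(p[0]+.5)/8-.5+x,(p[1]+.5)/8-.5+y,.068)
    c=f(e[0]); S=0;W=0
    for v in range(n*8):
        for u in range(n*8):
            p=f((u,v))-c;r=np.hypot(*p[:2])
            if .020<r<.029 and abs(A(p)-.13)<.25:
                w=max(0,float(g[v,u])-th-10);S=S+w*p;W+=w
    print(th,np.array(e[0])/8+[x,y],np.array(e[1])/8,c.round(4),'mark',S/W*1000,A(S))
for t in(58,62,66):flange(pickle.load(open('w1.pkl','rb')),288,155,84,t)
for t in(70,85,95):flange(pickle.load(open('d0.pkl','rb'))['top'],198,200,38,t)
w1=pickle.load(open('w1.pkl','rb'))['image'];w3=pickle.load(open('w3.pkl','rb'))['image']
r=lambda w,y,x:cv2.resize(w[y:y+50,x:x+50],None,fx=8,fy=8,interpolation=cv2.INTER_CUBIC)
b=cv2.resize(w3[240:350,267:377],(400,400),interpolation=cv2.INTER_CUBIC)
cv2.imwrite('pics/c3.png',np.hstack([np.clip(1.3*r(w1,190,310),0,255).astype('u1'),b])[:,:,::-1])
```

```text
58 [327.51565552 201.70887756] [48.94719315 64.24971008] [0.5276 0.2445 0.068 ] mark [2.51146306e+01 7.48915930e+00 2.31854984e-16] 0.2898037402350158
62 [329.3900032  197.38450623] [59.61918259 65.90221405] [0.5239 0.2477 0.068 ] mark [2.63228005e+01 4.46010739e+00 2.47212580e-16] 0.16784480517570097
66 [330.20065689 196.22670364] [62.12953568 67.34750366] [0.523  0.2488 0.068 ] mark [2.67760380e+01 3.29787597e+00 1.94516819e-16] 0.12254801230376741
70 [219.88217926 214.06307602] [ 8.55377197 13.08438778] [0.5401 0.2368 0.068 ] mark [24.13174194  3.70392524  0.        ] 0.1522991304647418
85 [216.26512909 220.18717575] [22.53845596 24.0703392 ] [0.5221 0.2469 0.068 ] mark [ 2.58280040e+01  5.49018294e+00 -9.31332926e-16] 0.2094495576391158
95 [216.24720573 220.1042366 ] [22.74430656 24.36960793] [0.5224 0.247  0.068 ] mark [ 2.57927218e+01  5.44278344e+00 -9.32504049e-16] 0.2079690330219934
```

View pics/c3.png

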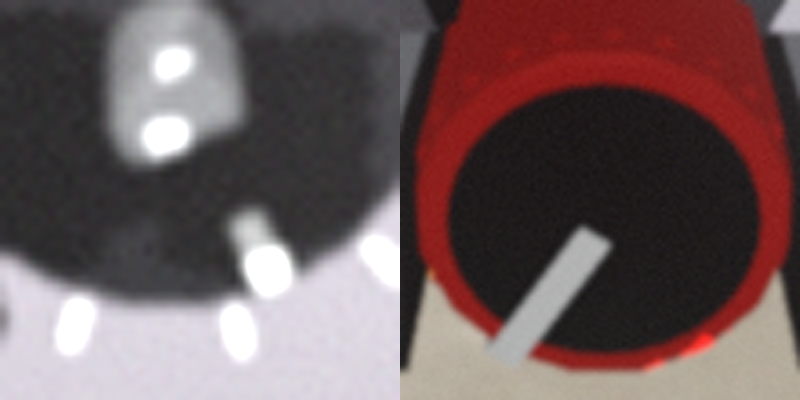

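The crop shows the mark running from (247,212) to (272,285) on the left. On the right, the knob's line runs from (597,238) to (507,355), with the cap centre at about (604,218).

Run:
```python
import pickle,numpy as np
from h import *
A=lambda v:np.arctan2(v[1],v[0]).round(3)
d=pickle.load(open('w1.pkl','rb'));f=lambda x,y,z=.068:ray(d,(x+.5)/8-.5+310,(y+.5)/8-.5+190,z)
c=ray(d,331.8,194.8,.068);print(c,A(f(259,248)-c),A(f(272,285)-f(247,212)),'flat',A(np.cross(f(150,165,.094)-f(243,122,.094),[0,0,-1])))
d=pickle.load(open('w3.pkl','rb'));s=110/400;f=lambda x,y,z=.1545:ray(d,(x-400+.5)*s-.5+267,(y+.5)*s-.5+240,z)
c=f(604,218);print(c,A(f(507,355)-c),A(f(507,355)-f(597,238)),np.linalg.norm(f(450,218)-f(758,218)))
```

```text
[0.52260158 0.25108732 0.068     ] 0.047 0.005 flat 0.139
[0.52096591 0.24814015 0.1545    ] 0.093 0.057 0.03308917072336919
```

The angles agree: the knob's line is at about 0.085 and the mark at about 0.09. I'll centre and descend to touch.

```bash
python3 -m creep '[[[0,0,0,-1.7,0.7,8,0],[0,0,0,0,0,8,0],[0,0,0,0,0,4,0],[0,0,0,0,0,3,0],[0,0,0,0,0,2,0],[0,0,0,0,0,2,0],[0,0,0,0,0,0,0]]]'; python3 -m creep '[[[0,0,0,0,0,2,0],[0,0,0,0,0,1,0],[0,0,0,0,0,0,0]]]'
```

```text
time_s: 6.88
ee_pos: [0.5226, 0.2506, 0.1155]
eef_rot: [-0.99, 2.981, -0.001]
wrist_force: [1.0, -0.2, 0.1]
width: 0.0406
finger_force: 60.8
time_s: 7.25
ee_pos: [0.5227, 0.2504, 0.1124]
eef_rot: [-0.99, 2.981, -0.001]
wrist_force: [0.7, -1.9, -0.5]
width: 0.0407
finger_force: 60.9
```

The underside is 5 mm below the spindle's top with no force, so it has entered. Continuing down.

```bash
python3 -m creep '[[[0,0,0,0,0,3,0],[0,0,0,0,0,3,0],[0,0,0,0,0,3,0],[0,0,0,0,0,2,0],[0,0,0,0,0,0,0]]]'
```

```text
time_s: 7.88
ee_pos: [0.5226, 0.2504, 0.1011]
eef_rot: [-0.99, 2.981, -0.001]
wrist_force: [3.1, -5.8, 0.8]
width: 0.0403
finger_force: 61.0
```

```bash
python3 -m creep '[[[0,0,0,0,-0.7,1,0],[0,0,0,0,0,1,0],[0,0,0,0,0,0,0]]]';python3 -m creep '[[[0,0,0,0,0,1,0],[0,0,0,0,0,1,0],[0,0,0,0,0,1,0],[0,0,0,0,0,0,0]]]';python3 -m creep '[[[0,0,0,0,0,1,0],[0,0,0,0,0,1,0],[0,0,0,0,0,1,0],[0,0,0,0,0,0,0]]]'
```

```text
time_s: 8.25
ee_pos: [0.5227, 0.2503, 0.0994]
eef_rot: [0.99, -2.981, -0.0]
wrist_force: [1.1, -3.8, 3.4]
width: 0.0408
finger_force: 61.0
time_s: 8.75
ee_pos: [0.5227, 0.2503, 0.0966]
eef_rot: [-0.99, 2.982, 0.0]
wrist_force: [-0.2, -3.9, 4.8]
width: 0.0405
finger_force: 61.2
time_s: 9.25
ee_pos: [0.5228, 0.2503, 0.0941]
eef_rot: [0.99, -2.981, -0.0]
wrist_force: [-1.3, -3.1, 8.6]
width: 0.0405
finger_force: 61.4
```

Force begins at z 0.0994, exactly fully home, and follows the spring. Now to the stop.

```bash
python3 -m creep '[[[0,0,0,0,0,1,0],[0,0,0,0,0,1,0],[0,0,0,0,0,0,0],[0,0,0,0,0,0,0]]]';python3 -m creep '[[[0,0,0,0,0,1,0],[0,0,0,0,0,0,0],[0,0,0,0,0,0,0]]]'
```

```text
time_s: 9.75
ee_pos: [0.5229, 0.2504, 0.0933]
eef_rot: [0.99, -2.981, -0.0]
wrist_force: [-3.4, -5.4, 12.5]
width: 0.0406
finger_force: 62.1
time_s: 10.12
ee_pos: [0.523, 0.2505, 0.0932]
eef_rot: [0.99, -2.981, -0.0]
wrist_force: [-4.8, -4.7, 15.6]
width: 0.0405
finger_force: 62.5
```

It has stopped at z 0.0932, about 6 mm of travel, with force now above the spring's 10 N. I'll add a little margin and check by eye.

```bash
python3 -m creep '[[[0,0,0,0,0,1,0],[0,0,0,0,0,0,0],[0,0,0,0,0,0,0],[0,0,0,0,0,0,0]]]'
python3 - <<'E'
from rig import imaging
import cv2,numpy as np
w=imaging.snapshot('wrist')['image'];s=imaging.snapshot('scene')['image']
a=cv2.resize(w[100:360,190:450],(400,400),interpolation=2);b=cv2.resize(s[110:210,190:290],(400,400),interpolation=2)
cv2.imwrite('pics/f.png',np.hstack([a,b])[:,:,::-1])
E
```

```text
time_s: 10.62
ee_pos: [0.5231, 0.2505, 0.0931]
eef_rot: [0.99, -2.981, 0.0]
wrist_force: [-7.3, -5.6, 20.2]
width: 0.0403
finger_force: 63.0
```

View pics/f.png

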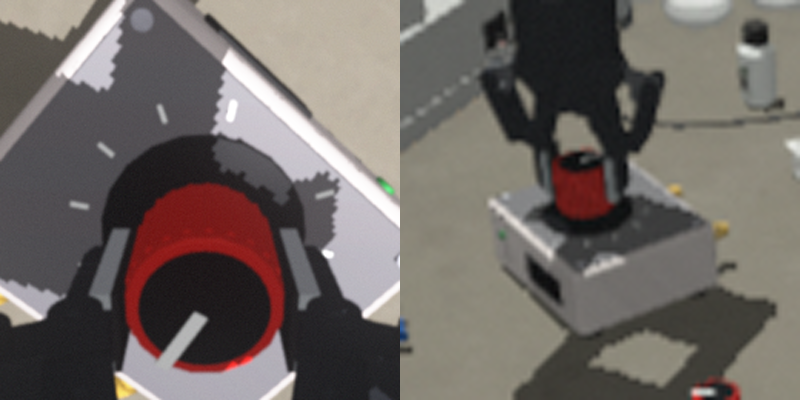

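The knob (left crop, top at (205,310)) sits concentric on the flange, right down by it and still in the fingers. It is at the stop with 20 N on it, so I'm handing in.

```bash
python3 -c "
from rig import ticket
print(ticket.job_done())"
```

```text
the job is handed in; nothing more can be done
None
```

The 42 mm knob was turned to match the spindle's flat, pushed fully home and pressed to its stop; I handed the job in at about 10.7 s with the fingers still gripping it and about 20 N of push. No verdict came back.

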